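# Fetch the doming block from behind the things in the tool tray

### The arm

A 6-joint arm with a two-finger parallel gripper is mounted at the origin on the work surface. World frame = base frame: x ahead of the robot, y to its left, z up, the work surface at z = 0. Lengths are in m, angles in degrees, forces in N, time in s.
With the tool pointing down it reaches from about 0.375 to 0.9 m from the base axis. Payload 3.1 kg.
Tool frame: the origin (TCP) lies on the centre line of the jaws, within the pads' length; the fingertips stand 25 mm ahead of it and the grasp point (between the pads) lies 6 mm ahead of it; z points along the fingers, y is the line along which they close (so a half turn about z gives the same grasp; the last joint's range is limited). The gripper opens to 87 mm and grips with 3 to 60 N. Pads are 19 mm wide; open, the fingers measure 117 mm over their backs; the gripper's body (75 mm by 190 mm) begins 51 mm behind the grasp point.
Start: joints at [-80.644, 30.224, 82.088, -0, 67.689, -10.227], TCP at [0.21, -0.589, 0.248] pointing down, gripper open.
Joint ranges: [-176.69, 176.69], [-43.24, 126.21], [12.49, 139.97], [-82, 262], [0, 151.66], [-163.58, 163.58]. Speed limits (degrees/s): [159.86, 159.86, 180, 180, 180, 180].

### API

Orientations are given as a 3x3 rotation matrix whose columns are the frame's x, y, z axes.
In Python, from rig import * gives the robot as it stands.
- The arm moves only by the tool step_arm, never from a script. Its argument "steps" is a list of rows, each a list of 7 numbers: the shift along the tool's x, y, z normalised to -1 to 1, where 1 is 0.3 m, then the turn, a rotation vector about the tool's x, y, z normalised to -1 to 1, where 1 is 45 degrees, then the gripper's target within -1 to 1 (shut at 1, half-way at 0, fully open at -1). A call has 1 to 8 rows; each row is the pose to reach, as a shift and turn from the pose commanded when the call began, along the tool's axes at that moment; what a row does not reach only later rows make up. A row lasts 1/12 s, in which the tool goes at most 41.7 mm and 7.16 degrees, less where a joint would pass 70% of its speed; a pose out of reach is approached as far as the arm can. A call with a number of a shift or a turn outside -1 to 1 is refused whole. A call with a gripper value outside its range is refused whole. The fingers move at their own pace and stop on an object; the grip force is fixed at half the most. Time passes only in rows, so rows that repeat a pose let the fingers close. It gives the time, the measured TCP pose, the force, the opening and the grip force at its end, in the units of the state.
- read_state(): the state, without advancing time (a new reading comes with each control period).
- capture(name): name is "scene" or "top"; returns a dict with "image" (384x512x3 uint8, red, green, blue), "vertical_fov" (degrees; the focal length in pixels is half the picture's height over the tangent of half this angle, whatever the lens; pixels are square), "cx", "cy" (the principal point, pixels), "world_from_camera" (4x4, takes a point from camera to world coordinates). Camera axes: x right, y down, z forward; pixel columns grow to the right and rows downward; lengths in m; the calibration is good to about 2 mm. A picture is of the moment at which its call begins. There is no depth.
- hand_in(): hands the job in; it is judged then, once.
The state is a dict: "time_s": time; "joint_positions": joint angles; "qvel": joint speeds; "tau": joint torques, N m; "position": TCP position; "tcp_rot": TCP orientation; "force": force on the tool from outside, world axes, zero at the start; "moment": the same for the moment, N m; "opening": opening from 0.0 (shut) to 1.0 (fully open); "grasp_force": force on a finger pad.
Only numpy, scipy, OpenCV 4.12 (cv2) and the standard library are available. Lean on these libraries where they do the work, as an engineer would, in place of code of your own. Each camera call takes 0.05 s, during which the arm holds its last target. There are 200 camera calls.

### The job

The doming block is hemmed in at the back of the wooden tool tray by the jar, the bottle and the ring stick: lift those three out and stand them all on the steel sheet, then set the doming block, cups up, in the middle of the round rubber pad, and only then put the jar, the bottle and the ring stick back, each upright on the spot in the tray where it stood at the start. Do not drop anything or tip anything over, and leave the hammer, the brick and the pliers where they lie.

Things in the scene. Friction and masses are not known exactly. Their poses are not given: they have to be found in the camera images.
- doming_block: Doming block, the thing wanted: a bright steel cube, edge 40 mm, 0.5 kg, with four round cups of different sizes sunk in its top face. Origin: centre of its underside; z up, x and y square to its sides. It starts at the back of the tray, about 10 mm from the back board and 8 to 20 mm from the three things around it, standing square to the tray within about 0.06 rad.
- jar: Squat closed glass jar with copper and brass offcuts in it, 56 mm in diameter, 95 mm high in all; its round aluminium screw lid, 54 mm in diameter, takes up the top 16 mm and is a good place to grip. About 0.26 kg. Origin: centre of its underside; z up. Starts upright in the tray.
- bottle: Slim closed white plastic bottle, 119 mm high in all: body 42 mm in diameter up to 74 mm, a shoulder that narrows up to 90 mm, then a straight round cap 28 mm in diameter from 89 to 119 mm, a good place to grip. About 0.14 kg. Origin: centre of its underside; z up. Starts upright in the tray.
- ring_stick: Ring stick (ring sizing mandrel) standing on its foot: dark round steel foot 52 mm in diameter and 14 mm high, on it a tapered aluminium stick with black size lines, 24 mm thick at the foot, 18 mm at 93 mm height, 16 mm near the top; 125 mm high in all, about 0.32 kg, heaviest at the foot. Origin: centre of the underside of the foot; z up. Starts upright in the tray.
- tray: Fixed wooden tool tray, 150 (x) by 216 (y) mm. Origin: centre of its underside. Its felt-lined floor is 8 mm above the bench. Back board on +x (away from the robot): 8 mm thick, top 36 mm above the bench; rim on the other sides: 8 mm thick, top at 16 mm. In its frame the block stands at about (37, 0) mm, the other three in changing order at (30, 58), (30, -58) and (-21, 0). Yaw up to 0.15 rad.
- sheet: Fixed bare steel sheet, the side area: 120 mm (its x) by 250 mm (its y), 3 mm thick, flat on the bench. Origin: centre of its underside. Three things can stand on it in a row along its y, 80 mm apart. Tray, sheet and pad lie at the left, in the middle and at the right of the work, in an order that changes.
- pad: Fixed round black rubber pad, 110 mm in diameter, 10 mm thick, flat on the bench. Origin: centre of its underside.
- hammer: Bystander: small hammer, 230 mm long, lying beyond the work on the robot's right. Origin on the handle, at the level of the bench. Leave it alone.
- brick: Bystander: old pale soldering brick, 110 x 65 x 32 mm, lying beyond the work on the robot's left. Origin: centre of its underside. Leave it alone.
- pliers: Bystander: flat-nose pliers with blue grips, about 145 mm long and 14 mm high, lying beyond the work in the middle. Origin between the grips, near the joint, at the level of the bench. Leave them alone.
Not all that is in view belongs to the job. What is shaped like the jar but blue or green is not meant.

How it is judged (in metres and radians):
On the way, in this order (a step that is already met when the one before it is completed fails the run):
1. the jar, the bottle and the ring stick all stand upright and released on the steel sheet (x of jar in the frame of sheet between -0.06 and 0.06 m and y of jar in the frame of sheet between -0.125 and 0.125 m and z of each of jar, bottle, ring_stick in the frame of sheet below 0.008 m and angle between each of jar, bottle, ring_stick's own z axis and vertical below 0.12 rad and linear speed of each of jar, bottle, ring_stick below 0.05 m/s and contact force between the fingers and jar below 0.1 N and x of bottle in the frame of sheet between -0.06 and 0.06 m and y of bottle in the frame of sheet between -0.125 and 0.125 m and contact force between the fingers and bottle below 0.1 N and x of ring_stick in the frame of sheet between -0.06 and 0.06 m and y of ring_stick in the frame of sheet between -0.125 and 0.125 m and contact force between the fingers and ring_stick below 0.1 N), for 0.2 s.
2. the doming block stands released on the pad, cups up, within 15 mm of its middle, while the other three still stand on the sheet (all of step 1 and horizontal distance between doming_block and pad below 0.015 m and z of doming_block in the frame of pad between 0.007 and 0.014 m and angle between doming_block's own z axis and vertical below 0.1 rad and linear speed of doming_block below 0.05 m/s and contact force between the fingers and doming_block below 0.1 N), for 0.2 s.
At the end, for the whole second after the job is handed in: The doming block stands on the rubber pad, cups up, its middle within 15 mm of the pad's middle; the jar, the bottle and the ring stick each stand upright in the tray within 15 mm of where they stood at the start; all four are released and at rest (horizontal distance between doming_block and pad below 0.015 m and z of doming_block in the frame of pad between 0.007 and 0.014 m and angle between each of doming_block, jar, bottle, ring_stick's own z axis and vertical below 0.1 rad and linear speed of doming_block below 0.05 m/s and contact force between the fingers and doming_block below 0.1 N and distance of each of jar, bottle, ring_stick from where it was at the start of the episode below 0.015 m and linear speed of each of jar, bottle, ring_stick below 0.03 m/s and angular speed of each of jar, bottle, ring_stick below 0.3 rad/s); the robot touches nothing.
It fails at once if the jar, the bottle, the ring stick or the block is tipped more than 35 degrees (angle between any of jar, bottle, ring_stick, doming_block's own z axis and vertical above 0.61 rad).
It fails at once if the jar, the bottle, the ring stick or the block is dropped (falls free faster than 0.7 m/s, a fall of some 25 mm) ((linear speed of jar above 0.7 m/s and contact force between the fingers and jar below 0.01 N) or (linear speed of bottle above 0.7 m/s and contact force between the fingers and bottle below 0.01 N) or (linear speed of ring_stick above 0.7 m/s and contact force between the fingers and ring_stick below 0.01 N) or (linear speed of doming_block above 0.7 m/s and contact force between the fingers and doming_block below 0.01 N)).
It fails at once if the hammer, the brick or the pliers are shifted by more than 15 mm (distance of any of hammer, brick, pliers from where it was at the start of the episode above 0.015 m).
It also fails if it takes over 141 s, if anything falls off the work surface, if the arm or the gripper's body presses on something with over 40 N, if the wrist force passes 120 N, or if a joint passes its speed limit or range.

## Working session

There is one attempt and no reset: what is moved stays moved. The work goes in short steps, Python scripts to look and compute and a tool call to move; the robot and the scene stay as the last step left them, time stands still between calls to the robot, and variables do not carry over. Pictures are saved under pics/ and viewed, at most 14 in all, crops included, and the job is handed in when it is done.

Besides the shell and the picture viewer there is one more tool, called as name(argument=value, ...) on one line, values as JSON. step_arm: Moves the arm, as the interface text tells. Scaled input: -1 to 1 covers 0.3 m each way for a shift and 45 degrees each way for a turn. Its arguments: {"type":"object","properties":{"steps":{"type":"array"}},"required":["steps"]}

```bash
mkdir -p pics; ls; python3 - <<'E'
from rig import *
import cv2,numpy as np
for n in("scene","top"):
    c=capture(n); cv2.imwrite(f"pics/{n}0.png",cv2.resize(c["image"][:,:,::-1],(800,600),interpolation=cv2.INTER_CUBIC))
    np.savez(f"{n}0.npz",**c); print(n,c["vertical_fov"],c["cx"],c["cy"],np.round(c["world_from_camera"],4).tolist())
s=read_state();print(s)
E
```

```text
pics
scene 57.735436503033185 257.4761090696831 190.05604089651803 [[0.7401, 0.4025, -0.5387, 1.0788], [0.6725, -0.4444, 0.5918, -0.5121], [-0.0012, -0.8003, -0.5996, 0.5944], [0.0, 0.0, 0.0, 1.0]]
top 42.47931272492168 256.78429154227916 183.57059647981023 [[0.0117, -0.998, 0.0626, 0.5127], [-0.9999, -0.0122, -0.0081, 0.06], [0.0088, -0.0625, -0.998, 1.2724], [0.0, 0.0, 0.0, 1.0]]
{'time_s': 0.1, 'joint_positions': array([-8.06446818e+01,  3.02732213e+01,  8.21493601e+01, -2.25691698e-03,
        6.76894468e+01, -1.02294410e+01]), 'qvel': array([-0.08643892, -0.10165575, -0.27612862, -0.00444464, -0.08527457,
       -0.01633099]), 'tau': array([-1.47489322e-03, -4.40988600e+01, -1.77149802e+01,  6.35368377e-02,
        5.34248224e-02, -3.51659787e-05]), 'position': array([ 0.20939488, -0.58822603,  0.24667218]), 'tcp_rot': array([[ 9.42141681e-01,  3.35214749e-01, -3.53797382e-04],
       [ 3.35214791e-01, -9.42139769e-01,  1.92332935e-03],
       [ 3.11401779e-04, -1.93064686e-03, -9.99998088e-01]]), 'force': array([ 0.05265875,  0.65091654, -0.28715912]), 'moment': array([0.02079641, 0.00993157, 0.00727524]), 'grasp_force': 0.0, 'opening': 1.0020958012698404}
```

View pics/scene0.png

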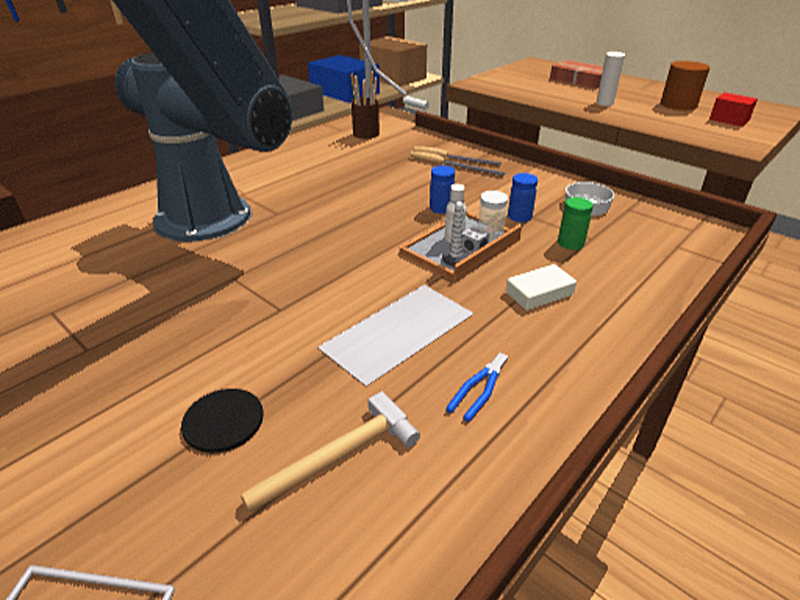

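View pics/top0.png

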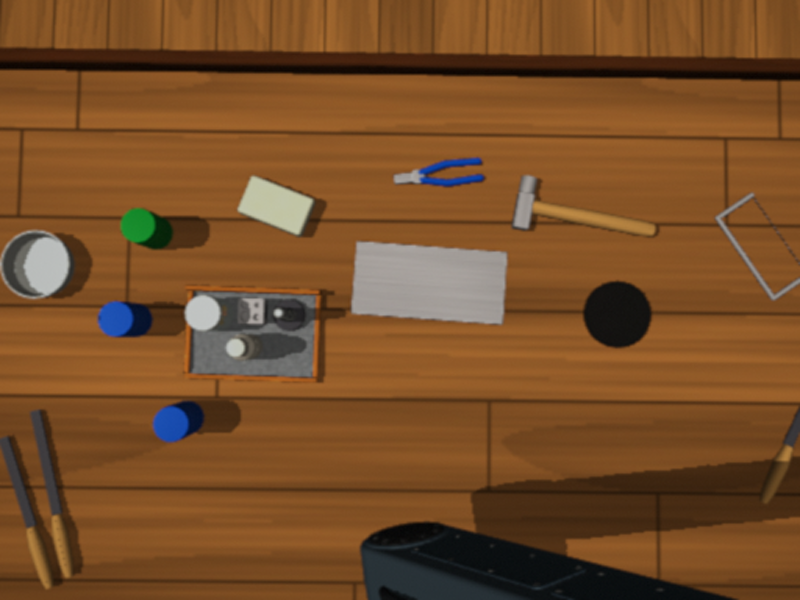

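The top view (800x600 scale) shows the tray at the left (255,333), the sheet in the middle (430,283) and the pad at the right (617,314). In the tray, the jar's aluminium lid is at (203,312), the bottle's white cap at (238,347), the ring stick's tip at (280,313) and the block at (252,311). These could be mistaken for the jar: blue (118,319), blue (172,423), green (139,226) and the bowl (37,264). I choose the one with the pale metal lid, which stands in the tray.

```bash
cat > h.py <<'E'
import numpy as np,cv2
def load(n):
    return dict(np.load(n+".npz"))
def ray(c,u,v,z):
    f=192/np.tan(np.radians(c["vertical_fov"])/2); T=c["world_from_camera"]
    d=T[:3,:3]@np.array([(u-c["cx"])/f,(v-c["cy"])/f,1]); t=(z-T[2,3])/d[2]
    return T[:3,3]+t*d
def proj(c,p):
    f=192/np.tan(np.radians(c["vertical_fov"])/2); T=c["world_from_camera"]
    q=T[:3,:3].T@(np.array(p)-T[:3,3]); return np.array([c["cx"]+f*q[0]/q[2],c["cy"]+f*q[1]/q[2]])
E
python3 - <<'E'
from h import *
c=load("top0");im=c["image"];hsv=cv2.cvtColor(im,cv2.COLOR_RGB2HSV)
S,V=hsv[:,:,1],hsv[:,:,2]
def big(m,x0,y0,x1,y1):
    k=np.zeros_like(m,np.uint8);k[y0:y1,x0:x1]=m[y0:y1,x0:x1]
    cs,_=cv2.findContours(k,cv2.RETR_EXTERNAL,cv2.CHAIN_APPROX_NONE);return max(cs,key=cv2.contourArea)
sh=big((S<60)&(V>90),215,145,335,215)
w=np.array([ray(c,*p[0],.003)[:2] for p in sh]).astype(np.float32);print("sheet",cv2.minAreaRect(w),len(sh))
pd=big(V<50,360,170,430,230)
w=np.array([ray(c,*p[0],.010)[:2] for p in pd]).astype(np.float32);print("pad",cv2.minEnclosingCircle(w),cv2.minAreaRect(w))
tr=big((S>175)&(hsv[:,:,0]<14)&(V>120),112,178,212,250)
print(cv2.minAreaRect(tr))
x0,y0,x1,y1=112,175,216,250
cv2.imwrite("pics/crop0.png",cv2.resize(im[y0:y1,x0:x1,::-1],None,fx=7.5,fy=7.5,interpolation=cv2.INTER_CUBIC))
c=load("scene0");im=c["image"];cv2.imwrite("pics/crops0.png",cv2.resize(im[110:185,250:340,::-1],None,fx=8,fy=8,interpolation=cv2.INTER_CUBIC))
E
```

```text
sheet ((0.6008589863777161, 0.004025667905807495), (0.2503393292427063, 0.11914665251970291), 86.44737243652344) 279
pad ((0.5524121522903442, -0.3044895529747009), 0.0545513816177845) ((0.5517105460166931, -0.30474892258644104), (0.10243520140647888, 0.10805943608283997), 0.6629170775413513)
((160.0080108642578, 238.390869140625), (84.57876586914062, 10.897695541381836), 4.184916019439697)
```

View pics/crop0.png

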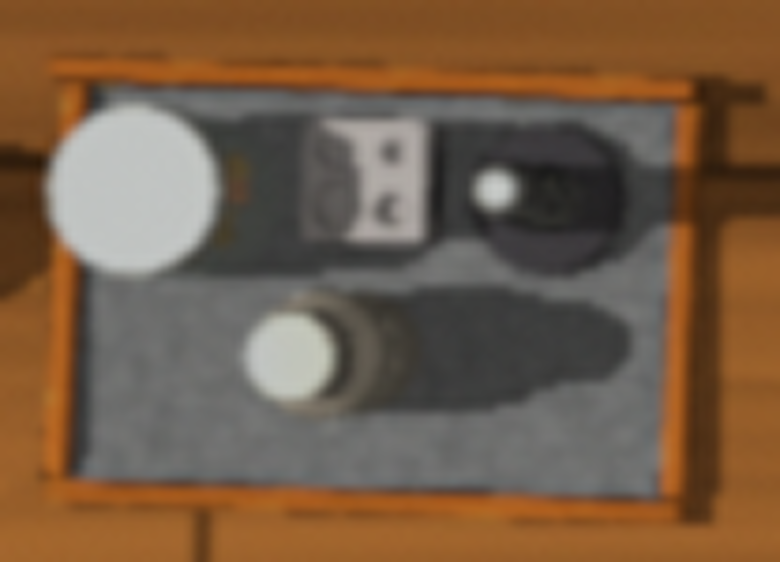

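View pics/crops0.png

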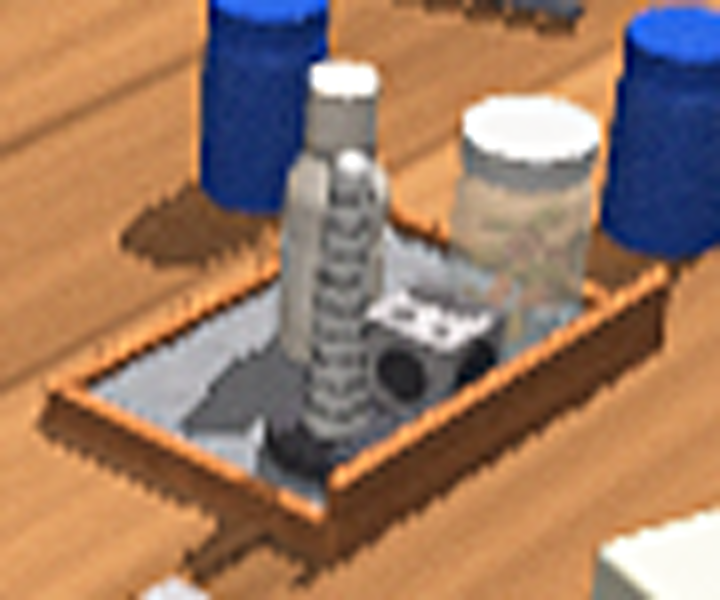

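The crop confirms the set (7.5x crop pixels): jar lid at (133,190) with offcuts visible below it, bottle cap at (290,357), ring stick tip at (496,190) on its foot at (550,197), and the block with cups up at (367,182).

```bash
python3 - <<'E'
from h import *
c=load("top0");im=c["image"];hsv=cv2.cvtColor(im,cv2.COLOR_RGB2HSV);V=hsv[:,:,2].astype(float);S=hsv[:,:,1]
def cr(x,y): return (x+.5)/7.5-.5+112,(y+.5)/7.5-.5+175
up=cv2.resize(im[175:250,112:216],None,fx=7.5,fy=7.5,interpolation=cv2.INTER_CUBIC)
h=cv2.cvtColor(up,cv2.COLOR_RGB2HSV)
for n,z,(x,y),r in(("jar",.103,(133,190),110),("bottle",.127,(290,357),62),("ring",.133,(496,190),35)):
    m=((h[:,:,2]>172)&(h[:,:,1]<60)).astype(np.uint8);k=np.zeros_like(m);cv2.circle(k,(x,y),r,1,-1);m&=k
    cs,_=cv2.findContours(m,0,1);q=max(cs,key=cv2.contourArea);(a,b),(d,e),_=cv2.fitEllipse(q)
    p=ray(c,*cr(a,b),z);p2=ray(c,*cr(a+d/2,b),z);print(n,round(a),round(b),p.round(4),"diam mm",2e3*np.hypot(*(p-p2)[:2]))
print("foot",ray(c,*cr(550,197),.022))
P=[ray(c,*cr(*q),.048)[:2] for q in((318,118),(430,122),(428,243),(302,243))]
print("block",np.round(P,4).tolist(),np.mean(P,0), "right edge ang",np.degrees(np.arctan2(*(P[1]-P[2])[::-1])))
B=[ray(c,*cr(*q),.036)[:2] for q in((50,58),(696,78))]; F=[ray(c,*cr(*q),.016)[:2] for q in((45,498),(680,520))]
yb=(B[0]-B[1]);yaw=np.arctan2(-yb[0],yb[1]);yf=F[0]-F[1];print("tray",B,F,np.hypot(*yb),np.hypot(*yf),yaw,np.arctan2(-yf[0],yf[1]))
o=np.mean(B+F,0);print(o, "depth",np.hypot(*(np.mean(B,0)-np.mean(F,0))))
R=np.array([[np.cos(yaw),-np.sin(yaw)],[np.sin(yaw),np.cos(yaw)]])
for q in((37,0),(30,58),(30,-58),(-21,0)): print(q,o+R@np.array(q)/1e3)
E
```

```text
jar 132 190 [0.5439 0.3515 0.103 ] diam mm 49.60651868448445
bottle 289 357 [0.4925 0.296  0.127 ] diam mm 24.00407914946151
ring 495 189 [0.5446 0.2327 0.133 ] diam mm 7.707851493732156
foot [0.54527911 0.23104424 0.022     ]
block [[0.5698, 0.3045], [0.5689, 0.2676], [0.529, 0.2673], [0.5285, 0.3088]] [0.54902586 0.28706447] right edge ang 0.36147203026824243
tray [array([0.58927982, 0.39667566]), array([0.58522631, 0.18125375])] [array([0.44216548, 0.3994701 ]), array([0.43718858, 0.18586811])] 0.21546004980746178 0.21365996724410108 -0.018814361269379312 -0.023295641681212082
[0.51346505 0.29081691] depth 0.14762252268022272
(37, 0) [0.5504585  0.29012082]
(30, 58) [0.54455091 0.34824224]
(30, -58) [0.54236857 0.23226277]
(-21, 0) [0.49246876 0.29121199]
```

```bash
cat >> h.py <<'E'
def go(*targets):  # (x,y,z,psi) world -> normalised row numbers from the present measured pose
    from rig import read_state
    from scipy.spatial.transform import Rotation as Ro
    s=read_state();p=s["position"];R=s["tcp_rot"]
    print("t",round(s["time_s"],1),"pos",p.round(4),"op",round(s["opening"],2),"gf",round(s["grasp_force"],1),"F",s["force"].round(1))
    for x,y,z,a in targets:
        a=np.radians(a);T=np.array([[np.cos(a),np.sin(a),0],[np.sin(a),-np.cos(a),0],[0,0,-1]])
        print((x,y,z),(R.T@(np.array([x,y,z])-p)/.3).round(3),(Ro.from_matrix(R.T@T).as_rotvec(degrees=True)/45).round(3))
E
python3 - <<'E'
from h import *
c=load("scene0")
for n,u,v,z in(("jar",531,127,.103),("bottle",344,78,.127),("ring",350,158,.133)):
    print(n,ray(c,(u+.5)/8-.5+250,(v+.5)/8-.5+110,z).round(4))
go((.40,-.2,.26,19.6),(.545,.232,.26,90))
E
```

```text
jar [0.5461 0.3451 0.103 ]
bottle [0.495  0.2897 0.127 ]
ring [0.5445 0.2286 0.133 ]
t 0.1 pos [ 0.2094 -0.5882  0.2467] op 1.0 gf 0.0 F [ 0.1  0.7 -0.3]
(0.4, -0.2, 0.26) [ 1.032 -1.006 -0.042] [-0.002 -0.    -0.   ]
(0.545, 0.232, 0.26) [ 1.97  -2.201 -0.04 ] [-0.002 -0.002 -1.565]
```

step_arm(steps=[[0.75,-0.75,0,0,0,-1,-1],[0.75,-0.75,0,0,0,-1,-1],[0.75,-0.75,0,0,0,-1,-1],[0.75,-0.75,0,0,0,-1,-1],[0.75,-0.75,0,0,0,-1,-1],[0.75,-0.75,0,0,0,-1,-1],[0.75,-0.75,0,0,0,-1,-1],[0.75,-0.75,0,0,0,-1,-1]])

```text
time_s: 0.77
position: [0.3462, -0.2971, 0.2471]
tcp_rot: [[0.427, 0.904, -0.001], [0.904, -0.427, 0.003], [0.002, -0.002, -1.0]]
force: [-0.3, 0.9, -0.2]
opening: 1.001
grasp_force: 0.0
```

```bash
python3 -c "
from h import *
go((.49,.08,.26,90),(.5445,.231,.26,90))"
```

```text
t 0.8 pos [ 0.3462 -0.2971  0.2471] op 1.0 gf 0.0 F [-0.3  0.9 -0.2]
(0.49, 0.08, 0.26) [ 1.342 -0.103 -0.039] [-0.002 -0.004 -0.561]
(0.5445, 0.231, 0.26) [ 1.874 -0.154 -0.038] [-0.002 -0.004 -0.561]
```

step_arm(steps=[[0.95,-0.08,-0.02,0,0,-0.56,-1],[0.95,-0.08,-0.02,0,0,-0.56,-1],[0.95,-0.08,-0.02,0,0,-0.56,-1],[0.95,-0.08,-0.02,0,0,-0.56,-1],[0.95,-0.08,-0.02,0,0,-0.56,-1],[0.95,-0.08,-0.02,0,0,-0.56,-1],[0.95,-0.08,-0.02,0,0,-0.56,-1],[0.95,-0.08,-0.02,0,0,-0.56,-1]])

```text
time_s: 1.43
position: [0.4476, -0.0282, 0.2536]
tcp_rot: [[-0.003, 1.0, 0.001], [1.0, 0.003, 0.002], [0.002, 0.001, -1.0]]
force: [0.0, -0.0, -0.3]
opening: 1.0
grasp_force: 0.0
```

```bash
python3 -c "
from h import *
go((.5445,.231,.24,90))"
```

```text
t 1.4 pos [ 0.4476 -0.0282  0.2536] op 1.0 gf 0.0 F [ 0.  -0.  -0.3]
(0.5445, 0.231, 0.24) [0.863 0.325 0.048] [ 0.001 -0.003  0.004]
```

Open width is kept at half (about 43 mm) for the slim stick.

step_arm(steps=[[0.86,0.325,0.05,0,0,0,-0.3],[0.86,0.325,0.05,0,0,0,-0.3],[0.86,0.325,0.05,0,0,0,-0.3],[0.86,0.325,0.05,0,0,0,-0.3],[0.86,0.325,0.05,0,0,0,-0.3],[0.86,0.325,0.05,0,0,0,-0.3],[0.86,0.325,0.05,0,0,0,-0.3],[0.86,0.325,0.05,0,0,0,-0.3]])

```text
time_s: 2.1
position: [0.5469, 0.228, 0.2378]
tcp_rot: [[-0.0, 1.0, 0.002], [1.0, 0.0, 0.002], [0.002, 0.002, -1.0]]
force: [0.1, -0.3, -0.0]
opening: 0.656
grasp_force: 0.0
```

```bash
python3 -c "
from h import *
go((.5445,.231,.24,90),(.5445,.231,.107,90))"
```

```text
t 2.1 pos [0.5469 0.228  0.2378] op 0.66 gf 0.0 F [ 0.1 -0.3 -0. ]
(0.5445, 0.231, 0.24) [ 0.01  -0.008 -0.007] [ 0.002 -0.003  0.001]
(0.5445, 0.231, 0.107) [ 0.009 -0.009  0.436] [ 0.002 -0.003  0.001]
```

step_arm(steps=[[0.006,-0.005,0.1,0,0,0,-0.3],[0.006,-0.005,0.2,0,0,0,-0.3],[0.006,-0.005,0.3,0,0,0,-0.3],[0.006,-0.005,0.36,0,0,0,-0.3],[0.006,-0.005,0.4,0,0,0,-0.3],[0.006,-0.005,0.43,0,0,0,-0.3],[0.006,-0.005,0.43,0,0,0,-0.3],[0.006,-0.005,0.43,0,0,0,-0.3]])

```text
time_s: 2.77
position: [0.5442, 0.2253, 0.1099]
tcp_rot: [[0.004, 1.0, 0.0], [1.0, -0.004, 0.0], [0.0, 0.0, -1.0]]
force: [1.0, 0.5, -0.1]
opening: 0.647
grasp_force: 0.0
```

```bash
python3 -c "
from h import *
go((.5445,.231,.107,90))
from rig import capture
c=capture('scene');np.savez('s1.npz',**c);cv2.imwrite('pics/s1.png',cv2.resize(c['image'][70:190,240:360,::-1],None,fx=5,fy=5,interpolation=cv2.INTER_CUBIC))"
```

```text
t 2.8 pos [0.5442 0.2253 0.1099] op 0.65 gf 0.0 F [ 1.   0.5 -0.1]
(0.5445, 0.231, 0.107) [0.019 0.001 0.01 ] [ 0.001 -0.    -0.006]
```

View pics/s1.png

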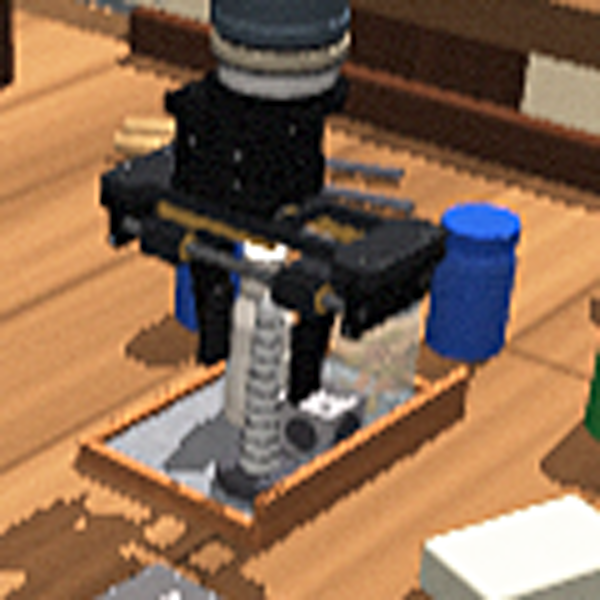

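The fingers straddle the stick, at about (215,330) and (308,360) in the crop, with the stick between them at (265,370). I shift 5.5 mm in y, then close.

step_arm(steps=[[0.018,0,0.01,0,0,0,-0.3],[0.018,0,0.01,0,0,0,-0.3],[0.018,0,0.01,0,0,0,1],[0.018,0,0.01,0,0,0,1],[0.018,0,0.01,0,0,0,1],[0.018,0,0.01,0,0,0,1],[0.018,0,0.01,0,0,0,1],[0.018,0,0.01,0,0,0,1]])

```text
time_s: 3.48
position: [0.5437, 0.2311, 0.1066]
tcp_rot: [[0.004, 1.0, 0.0], [1.0, -0.004, 0.0], [0.0, 0.0, -1.0]]
force: [-0.6, -0.4, -0.1]
opening: 0.276
grasp_force: 0.0
```

```bash
python3 -c "
from h import *
go((.5445,.231,.107,90))"
```

```text
t 3.5 pos [0.5437 0.2311 0.1066] op 0.28 gf 0.0 F [-0.6 -0.4 -0.1]
(0.5445, 0.231, 0.107) [-0.     0.003 -0.001] [ 0.    -0.    -0.005]
```

step_arm(steps=[[0,0,0,0,0,0,1],[0,0,0,0,0,0,1],[0,0,0,0,0,0,1],[0,0,0,0,0,0,1]])

```text
time_s: 3.82
position: [0.5437, 0.2311, 0.1065]
tcp_rot: [[0.004, 1.0, -0.0], [1.0, -0.004, -0.0], [-0.0, -0.0, -1.0]]
force: [-0.4, 0.2, 0.0]
opening: 0.206
grasp_force: 30.0
```

```bash
python3 -c "
from h import *
go((.5445,.231,.18,90))"
```

```text
t 3.8 pos [0.5437 0.2311 0.1065] op 0.21 gf 30.0 F [-0.4  0.2  0. ]
(0.5445, 0.231, 0.18) [-0.     0.003 -0.245] [-0.     0.    -0.005]
```

step_arm(steps=[[0,0,-0.04,0,0,0,1],[0,0,-0.1,0,0,0,1],[0,0,-0.17,0,0,0,1],[0,0,-0.23,0,0,0,1],[-0.08,0,-0.25,0,0,0,1],[-0.18,0.03,-0.25,0,0,0,1],[-0.28,0.06,-0.25,0,0,0,1],[-0.38,0.08,-0.25,0,0,0,1]])

```text
time_s: 4.48
position: [0.5677, 0.1161, 0.1824]
tcp_rot: [[0.003, 1.0, 0.001], [1.0, -0.003, -0.0], [-0.0, 0.001, -1.0]]
force: [0.5, -0.5, -2.9]
opening: 0.204
grasp_force: 29.9
```

```bash
python3 -c "
from h import *
go((.596,-.076,.18,90))"
```

```text
t 4.5 pos [0.5677 0.1161 0.1824] op 0.2 gf 29.9 F [ 0.5 -0.5 -2.9]
(0.596, -0.076, 0.18) [-0.64   0.096  0.008] [ 0.002  0.    -0.003]
```

step_arm(steps=[[-0.1,0.015,0,0,0,0,1],[-0.2,0.03,0,0,0,0,1],[-0.3,0.045,0,0,0,0,1],[-0.4,0.06,0,0,0,0,1],[-0.5,0.075,0,0,0,0,1],[-0.6,0.09,0,0,0,0,1],[-0.64,0.096,0,0,0,0,1],[-0.64,0.096,0,0,0,0,1]])

```text
time_s: 5.15
position: [0.596, -0.0785, 0.1818]
tcp_rot: [[0.008, 1.0, 0.001], [1.0, -0.008, -0.001], [-0.001, 0.001, -1.0]]
force: [0.5, -0.3, -3.6]
opening: 0.208
grasp_force: 29.9
```

```bash
python3 -c "
from h import *
go((.596,-.076,.102,90))"
```

```text
t 5.2 pos [ 0.596  -0.0785  0.1818] op 0.21 gf 29.9 F [ 0.5 -0.3 -3.6]
(0.596, -0.076, 0.102) [ 0.009 -0.     0.266] [ 0.001  0.002 -0.01 ]
```

step_arm(steps=[[0,0,0.08,0,0,0,1],[0,0,0.16,0,0,0,1],[0,0,0.21,0,0,0,1],[0,0,0.24,0,0,0,1],[0,0,0.255,0,0,0,1],[0,0,0.263,0,0,0,1],[0,0,0.265,0,0,0,1],[0,0,0.265,0,0,0,1]])

```text
time_s: 5.82
position: [0.596, -0.0749, 0.1029]
tcp_rot: [[0.003, 1.0, 0.002], [1.0, -0.003, -0.0], [-0.0, 0.002, -1.0]]
force: [0.3, 0.8, -3.0]
opening: 0.206
grasp_force: 29.9
```

```bash
python3 -c "
from h import *
go((.596,-.076,.1015,90))"
```

```text
t 5.8 pos [ 0.596  -0.0749  0.1029] op 0.21 gf 29.9 F [ 0.3  0.8 -3. ]
(0.596, -0.076, 0.1015) [-0.004  0.     0.005] [ 0.002  0.    -0.004]
```

step_arm(steps=[[0,0,0.004,0,0,0,1],[0,0,0.005,0,0,0,1],[0,0,0.005,0,0,0,0],[0,0,0.005,0,0,0,0],[0,0,0.005,0,0,0,0],[0,0,0.005,0,0,0,-0.3],[0,0,0.005,0,0,0,-0.3],[0,0,0.005,0,0,0,-0.3]])

```text
time_s: 6.48
position: [0.5954, -0.0751, 0.1006]
tcp_rot: [[0.004, 1.0, 0.0], [1.0, -0.004, -0.0], [-0.0, 0.0, -1.0]]
force: [0.1, 0.4, -0.5]
opening: 0.571
grasp_force: 0.0
```

```bash
python3 -c "
from h import *
go((.494,.293,.24,90))"
```

```text
t 6.5 pos [ 0.5954 -0.0751  0.1006] op 0.57 gf 0.0 F [ 0.1  0.4 -0.5]
(0.494, 0.293, 0.24) [ 1.226 -0.343 -0.465] [ 0.     0.    -0.005]
```

step_arm(steps=[[0,0,-0.1,0,0,0,-0.3],[0,0,-0.23,0,0,0,-0.3],[0,0,-0.36,0,0,0,-0.3],[0.1,-0.03,-0.45,0,0,0,-0.3],[0.23,-0.06,-0.46,0,0,0,-0.3],[0.36,-0.1,-0.46,0,0,0,-0.3],[0.49,-0.14,-0.46,0,0,0,-0.3],[0.61,-0.17,-0.46,0,0,0,-0.3]])

```text
time_s: 7.15
position: [0.5436, 0.1099, 0.239]
tcp_rot: [[0.004, 1.0, -0.0], [1.0, -0.004, 0.0], [0.0, -0.0, -1.0]]
force: [-0.1, -0.1, 0.5]
opening: 0.651
grasp_force: 0.0
```

step_arm(steps=[[0.13,-0.035,0,0,0,0,-0.3],[0.26,-0.07,0,0,0,0,-0.3],[0.39,-0.105,0,0,0,0,-0.3],[0.5,-0.14,0,0,0,0,-0.3],[0.58,-0.165,0,0,0,0,-0.3],[0.61,-0.173,0,0,0,0,-0.3],[0.61,-0.173,0,0,0,0,-0.3],[0.61,-0.173,0,0,0,0,-0.3]])

```text
time_s: 7.82
position: [0.4939, 0.291, 0.2385]
tcp_rot: [[0.003, 1.0, 0.0], [1.0, -0.003, -0.001], [-0.001, 0.0, -1.0]]
force: [0.5, -0.4, -0.3]
opening: 0.648
grasp_force: 0.0
```

```bash
python3 -c "
from h import *
from rig import capture
go((.494,.293,.118,90))
for n in('scene','top'):
  c=capture(n);np.savez(n+'2.npz',**c)
c=load('top2');a=c['image'][140:260,110:350,::-1]
c=load('scene2');b=c['image'][70:250,190:370,::-1]
cv2.imwrite('pics/a2.png',np.vstack([cv2.resize(a,(600,300)),cv2.resize(b,(300,300))[:, :].repeat(1,1) if 0 else np.hstack([cv2.resize(b,(300,300)),np.zeros((300,300,3),np.uint8)])]))"
```

```text
t 7.8 pos [0.4939 0.291  0.2385] op 0.65 gf 0.0 F [ 0.5 -0.4 -0.3]
(0.494, 0.293, 0.118) [0.007 0.    0.401] [ 0.     0.001 -0.003]
```

View pics/a2.png

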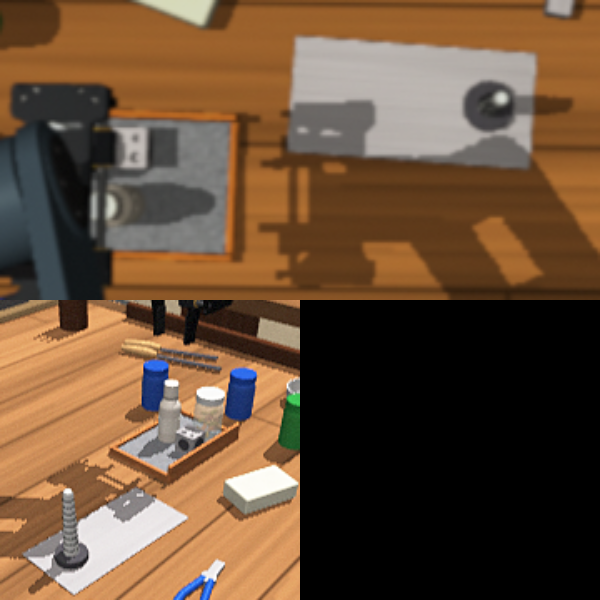

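The ring stick stands upright on the sheet, its foot at (490,107) in the composite. Next is the bottle, gripped on the cap above the shoulder with the TCP at z 0.126.

step_arm(steps=[[0.006,0,0.1,0,0,0,-0.3],[0.006,0,0.2,0,0,0,-0.3],[0.006,0,0.28,0,0,0,-0.3],[0.006,0,0.34,0,0,0,-0.3],[0.006,0,0.365,0,0,0,-0.3],[0.006,0,0.375,0,0,0,-0.3],[0.006,0,0.375,0,0,0,-0.3],[0.006,0,0.375,0,0,0,-0.3]])

```text
time_s: 8.58
position: [0.495, 0.2928, 0.127]
tcp_rot: [[0.005, 1.0, 0.002], [1.0, -0.005, 0.001], [0.001, 0.002, -1.0]]
force: [-1.1, 0.6, 0.7]
opening: 0.649
grasp_force: 0.0
```

```bash
python3 -c "
from h import *
go((.494,.293,.126,90))
c=load('top2');print('foot',ray(c,305.5,182.3,.017))"
```

```text
t 8.6 pos [0.495  0.2928 0.127 ] op 0.65 gf 0.0 F [-1.1  0.6  0.7]
(0.494, 0.293, 0.126) [ 0.001 -0.003  0.003] [ 0.002 -0.001 -0.006]
foot [ 0.59629434 -0.07429787  0.017     ]
```

step_arm(steps=[[0,0,0,0,0,0,1],[0,0,0,0,0,0,1],[0,0,0,0,0,0,1],[0,0,0,0,0,0,1],[0,0,0,0,0,0,1],[0,0,0,0,0,0,1],[0,0,0,0,0,0,1],[0,0,0,0,0,0,1]])

```text
time_s: 9.25
position: [0.4938, 0.2932, 0.1263]
tcp_rot: [[0.004, 1.0, 0.0], [1.0, -0.004, 0.0], [0.0, 0.0, -1.0]]
force: [-0.4, 0.7, 2.9]
opening: 0.312
grasp_force: 29.9
```

```bash
python3 -c "
from h import *
go((.601,.004,.2,90))"
```

```text
t 9.2 pos [0.4938 0.2932 0.1263] op 0.31 gf 29.9 F [-0.4  0.7  2.9]
(0.601, 0.004, 0.2) [-0.963  0.361 -0.246] [ 0.    -0.    -0.005]
```

step_arm(steps=[[0,0,-0.04,0,0,0,1],[0,0,-0.1,0,0,0,1],[0,0,-0.17,0,0,0,1],[0,0,-0.24,0,0,0,1],[-0.08,0.02,-0.25,0,0,0,1],[-0.18,0.06,-0.25,0,0,0,1],[-0.28,0.1,-0.25,0,0,0,1],[-0.38,0.14,-0.25,0,0,0,1]])

```text
time_s: 9.92
position: [0.5354, 0.178, 0.201]
tcp_rot: [[0.002, 1.0, -0.0], [1.0, -0.002, -0.0], [-0.0, -0.0, -1.0]]
force: [0.3, 0.9, -1.0]
opening: 0.316
grasp_force: 29.9
```

step_arm(steps=[[-0.1,0.04,0,0,0,0,1],[-0.2,0.08,0,0,0,0,1],[-0.3,0.12,0,0,0,0,1],[-0.4,0.16,0,0,0,0,1],[-0.5,0.2,0,0,0,0,1],[-0.57,0.215,0,0,0,0,1],[-0.583,0.22,0,0,0,0,1],[-0.583,0.22,0,0,0,0,1]])

```text
time_s: 10.58
position: [0.6009, 0.0023, 0.2005]
tcp_rot: [[0.007, 1.0, -0.001], [1.0, -0.007, 0.0], [0.0, -0.001, -1.0]]
force: [-0.2, 0.6, -0.4]
opening: 0.309
grasp_force: 29.9
```

```bash
python3 -c "
from h import *
go((.601,.004,.122,90))"
```

```text
t 10.6 pos [0.6009 0.0023 0.2005] op 0.31 gf 29.9 F [-0.2  0.6 -0.4]
(0.601, 0.004, 0.122) [0.006 0.    0.262] [-0.001 -0.    -0.009]
```

step_arm(steps=[[0,0,0.08,0,0,0,1],[0,0,0.16,0,0,0,1],[0,0,0.21,0,0,0,1],[0,0,0.24,0,0,0,1],[0,0,0.255,0,0,0,1],[0,0,0.262,0,0,0,1],[0,0,0.263,0,0,0,1],[0,0,0.263,0,0,0,1]])

```text
time_s: 11.25
position: [0.6014, 0.0041, 0.123]
tcp_rot: [[0.003, 1.0, 0.002], [1.0, -0.003, -0.0], [-0.0, 0.002, -1.0]]
force: [0.6, -0.3, -1.1]
opening: 0.317
grasp_force: 29.9
```

```bash
python3 -c "
from h import *
go((.601,.004,.1213,90))"
```

```text
t 11.2 pos [0.6014 0.0041 0.123 ] op 0.32 gf 29.9 F [ 0.6 -0.3 -1.1]
(0.601, 0.004, 0.1213) [-0.    -0.001  0.006] [ 0.002  0.    -0.004]
```

step_arm(steps=[[0,0,0.004,0,0,0,1],[0,0,0.005,0,0,0,1],[0,0,0.005,0,0,0,0],[0,0,0.005,0,0,0,0],[0,0,0.005,0,0,0,-0.3],[0,0,0.005,0,0,0,-0.3],[0,0,0.005,0,0,0,-0.3],[0,0,0.005,0,0,0,-0.3]])

```text
time_s: 11.92
position: [0.6008, 0.0038, 0.1207]
tcp_rot: [[0.004, 1.0, 0.0], [1.0, -0.004, -0.0], [-0.0, 0.0, -1.0]]
force: [-0.5, 0.9, 0.6]
opening: 0.622
grasp_force: 0.0
```

step_arm(steps=[[0,0,-0.1,0,0,0,-1],[0,0,-0.23,0,0,0,-1],[0,0,-0.34,0,0,0,-1],[0.1,-0.02,-0.4,0,0,0,-1],[0.23,-0.04,-0.4,0,0,0,-1],[0.36,-0.06,-0.4,0,0,0,-1],[0.49,-0.08,-0.4,0,0,0,-1],[0.62,-0.1,-0.4,0,0,0,-1]])

```text
time_s: 12.58
position: [0.571, 0.1914, 0.241]
tcp_rot: [[0.005, 1.0, 0.0], [1.0, -0.005, 0.0], [0.0, 0.0, -1.0]]
force: [1.0, 0.2, -0.4]
opening: 0.993
grasp_force: 0.0
```

```bash
python3 -c "
from h import *
go((.545,.3483,.22,90))"
```

```text
t 12.6 pos [0.571  0.1914 0.241 ] op 0.99 gf 0.0 F [ 1.   0.2 -0.4]
(0.545, 0.3483, 0.22) [ 0.523 -0.089  0.07 ] [ 0.001 -0.    -0.006]
```

step_arm(steps=[[0.13,-0.02,0.02,0,0,0,-1],[0.26,-0.04,0.04,0,0,0,-1],[0.38,-0.06,0.06,0,0,0,-1],[0.47,-0.08,0.07,0,0,0,-1],[0.52,-0.086,0.07,0,0,0,-1],[0.52,-0.086,0.07,0,0,0,-1],[0.52,-0.086,0.07,0,0,0,-1],[0.52,-0.086,0.07,0,0,0,-1]])

```text
time_s: 13.25
position: [0.5468, 0.3446, 0.2198]
tcp_rot: [[0.005, 1.0, 0.0], [1.0, -0.005, -0.001], [-0.001, 0.0, -1.0]]
force: [0.5, -0.3, -0.5]
opening: 1.003
grasp_force: 0.0
```

```bash
python3 -c "
from h import *
go((.545,.3483,.109,90))"
```

```text
t 13.2 pos [0.5468 0.3446 0.2198] op 1.0 gf 0.0 F [ 0.5 -0.3 -0.5]
(0.545, 0.3483, 0.109) [ 0.013 -0.006  0.369] [ 0.     0.001 -0.006]
```

step_arm(steps=[[0.012,-0.006,0.1,0,0,0,-1],[0.012,-0.006,0.2,0,0,0,-1],[0.012,-0.006,0.28,0,0,0,-1],[0.012,-0.006,0.33,0,0,0,-1],[0.012,-0.006,0.36,0,0,0,-1],[0.012,-0.006,0.368,0,0,0,-1],[0.012,-0.006,0.37,0,0,0,-1],[0.012,-0.006,0.37,0,0,0,-1]])

```text
time_s: 13.92
position: [0.5456, 0.3493, 0.1097]
tcp_rot: [[0.005, 1.0, 0.002], [1.0, -0.005, 0.001], [0.001, 0.002, -1.0]]
force: [-0.9, 0.7, -0.4]
opening: 0.999
grasp_force: 0.0
```

step_arm(steps=[[0,0,0,0,0,0,-1],[0,0,0,0,0,0,1],[0,0,0,0,0,0,1],[0,0,0,0,0,0,1],[0,0,0,0,0,0,1],[0,0,0,0,0,0,1],[0,0,0,0,0,0,1],[0,0,0,0,0,0,1]])

```text
time_s: 14.58
position: [0.5442, 0.3497, 0.1087]
tcp_rot: [[0.004, 1.0, -0.001], [1.0, -0.004, -0.0], [-0.0, -0.001, -1.0]]
force: [-1.5, 1.6, 0.9]
opening: 0.613
grasp_force: 30.0
```

```bash
python3 -c "
from h import *
go((.606,.084,.18,90))"
```

```text
t 14.6 pos [0.5442 0.3497 0.1087] op 0.61 gf 30.0 F [-1.5  1.6  0.9]
(0.606, 0.084, 0.18) [-0.885  0.209 -0.238] [-0.001  0.    -0.005]
```

step_arm(steps=[[0,0,-0.04,0,0,0,1],[0,0,-0.1,0,0,0,1],[0,0,-0.17,0,0,0,1],[0,0,-0.24,0,0,0,1],[0,0,-0.27,0,0,0,1],[-0.08,0.02,-0.27,0,0,0,1],[-0.18,0.04,-0.27,0,0,0,1],[-0.28,0.06,-0.27,0,0,0,1]])

```text
time_s: 15.25
position: [0.5617, 0.2652, 0.1897]
tcp_rot: [[0.001, 1.0, -0.0], [1.0, -0.001, -0.0], [-0.0, -0.0, -1.0]]
force: [0.6, 0.1, -2.9]
opening: 0.613
grasp_force: 30.0
```

step_arm(steps=[[-0.1,0.025,0,0,0,0,1],[-0.2,0.05,0,0,0,0,1],[-0.3,0.075,0,0,0,0,1],[-0.4,0.1,0,0,0,0,1],[-0.5,0.125,0,0,0,0,1],[-0.58,0.14,0,0,0,0,1],[-0.605,0.149,0,0,0,0,1],[-0.605,0.149,0,0,0,0,1]])

```text
time_s: 15.92
position: [0.6067, 0.0816, 0.1894]
tcp_rot: [[0.007, 1.0, -0.0], [1.0, -0.007, -0.0], [-0.0, -0.0, -1.0]]
force: [0.6, 0.7, -2.7]
opening: 0.617
grasp_force: 30.0
```

```bash
python3 -c "
from h import *
go((.606,.084,.1047,90))"
```

```text
t 15.9 pos [0.6067 0.0816 0.1894] op 0.62 gf 30.0 F [ 0.6  0.7 -2.7]
(0.606, 0.084, 0.1047) [ 0.008 -0.002  0.282] [-0.     0.    -0.009]
```

step_arm(steps=[[0,0,0.08,0,0,0,1],[0,0,0.16,0,0,0,1],[0,0,0.22,0,0,0,1],[0,0,0.26,0,0,0,1],[0,0,0.275,0,0,0,1],[0,0,0.281,0,0,0,1],[0,0,0.282,0,0,0,1],[0,0,0.282,0,0,0,1]])

```text
time_s: 16.58
position: [0.607, 0.0843, 0.106]
tcp_rot: [[0.003, 1.0, 0.002], [1.0, -0.003, 0.0], [0.0, 0.002, -1.0]]
force: [0.3, -0.1, -2.9]
opening: 0.613
grasp_force: 30.0
```

step_arm(steps=[[0,0,0.004,0,0,0,1],[0,0,0.004,0,0,0,1],[0,0,0.004,0,0,0,-1],[0,0,0.004,0,0,0,-1],[0,0,0.004,0,0,0,-1],[0,0,0.004,0,0,0,-1],[0,0,0.004,0,0,0,-1],[0,0,0.004,0,0,0,-1]])

```text
time_s: 17.25
position: [0.6063, 0.0839, 0.1041]
tcp_rot: [[0.004, 1.0, 0.0], [1.0, -0.004, -0.0], [-0.0, 0.0, -1.0]]
force: [-0.2, 0.1, 0.2]
opening: 0.956
grasp_force: 0.0
```

step_arm(steps=[[0,0,-0.1,0,0,0,-1],[0,0,-0.23,0,0,0,-1],[0,0,-0.34,0,0,0,-1],[0.1,-0.03,-0.4,0,0,0.2,-1],[0.23,-0.06,-0.4,0,0,0.4,-1],[0.36,-0.1,-0.4,0,0,0.6,-1],[0.49,-0.14,-0.4,0,0,0.75,-1],[0.6,-0.17,-0.4,0,0,0.9,-1]])

```text
time_s: 17.92
position: [0.5552, 0.2646, 0.2242]
tcp_rot: [[0.575, 0.818, 0.0], [0.818, -0.575, 0.0], [0.0, -0.0, -1.0]]
force: [0.3, -0.1, 0.2]
opening: 1.0
grasp_force: 0.0
```

```bash
python3 -c "
from h import *
go((.55,.2875,.18,0))"
```

```text
t 17.9 pos [0.5552 0.2646 0.2242] op 1.0 gf 0.0 F [ 0.3 -0.1  0.2]
(0.55, 0.2875, 0.18) [ 0.052 -0.058  0.148] [-0.   -0.    1.22]
```

step_arm(steps=[[0,0,0,0,0,0.15,-1],[0,0,0,0,0,0.3,-1],[0,0,0,0,0,0.45,-1],[0,0,0,0,0,0.6,-1],[0,0,0,0,0,0.75,-1],[0,0,0,0,0,0.9,-1],[0,0,0,0,0,1.0,-1],[0,0,0,0,0,1.0,-1]])

```text
time_s: 18.58
position: [0.5561, 0.263, 0.2238]
tcp_rot: [[0.984, 0.177, -0.0], [0.177, -0.984, -0.0], [-0.0, -0.0, -1.0]]
force: [-0.3, 0.5, 0.3]
opening: 0.998
grasp_force: 0.0
```

```bash
python3 -c "
from h import *
from rig import capture
go((.55,.2875,.15,0))
c=capture('scene');np.savez('scene3.npz',**c)
im=c['image']
a=cv2.resize(im[130:170,285:325,::-1],(400,400),interpolation=cv2.INTER_CUBIC);b=cv2.resize(im[110:250,190:330,::-1],(400,400))
cv2.imwrite('pics/s3.png',np.hstack([a,b]))"
```

```text
t 18.6 pos [0.5561 0.263  0.2238] op 1.0 gf 0.0 F [-0.3  0.5  0.3]
(0.55, 0.2875, 0.15) [-0.005 -0.084  0.246] [0.    0.    0.226]
```

View pics/s3.png

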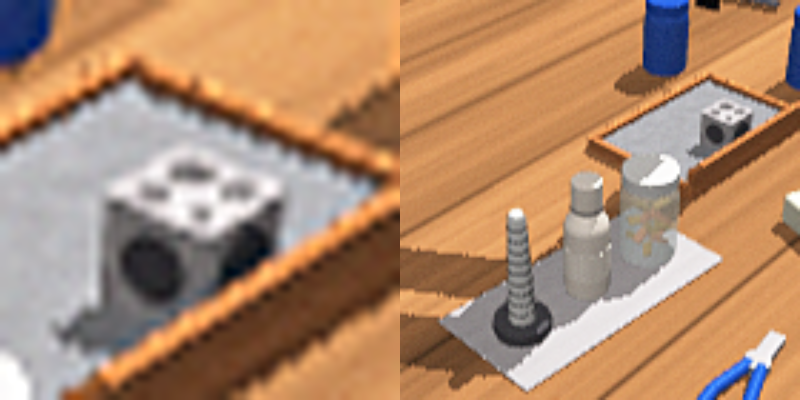

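All three stand on the sheet. The block's top corners in the 10x crop are (103,187), (180,145), (285,185) and (208,235).

```bash
python3 -c "
from h import *
c=load('scene3')
P=np.array([ray(c,(u+.5)/10-.5+285,(v+.5)/10-.5+130,.048)[:2] for u,v in((103,187),(180,145),(285,185),(208,235))])
print(P.round(4),P.mean(0));
for i in range(4):
  d=P[(i+1)%4]-P[i];print(np.hypot(*d),np.degrees(np.arctan2(d[1],d[0])))
"
```

```text
[[0.528  0.2662]
 [0.53   0.3037]
 [0.5694 0.3052]
 [0.5695 0.2645]] [0.54922408 0.28491691]
0.03758819714283493 86.9487946685145
0.039339618454312164 2.2031811270109465
0.040759091776654606 -89.8477452415446
0.041454962255391095 177.63356045021786
```

step_arm(steps=[[-0.008,-0.08,0.05,0,0,0.1,-1],[-0.008,-0.08,0.1,0,0,0.2,-1],[-0.008,-0.08,0.15,0,0,0.226,-1],[-0.008,-0.08,0.2,0,0,0.226,-1],[-0.008,-0.08,0.24,0,0,0.226,-1],[-0.008,-0.08,0.25,0,0,0.226,-1],[-0.008,-0.08,0.25,0,0,0.226,-1],[-0.008,-0.08,0.25,0,0,0.226,-1]])

```text
time_s: 19.3
position: [0.55, 0.2862, 0.1492]
tcp_rot: [[1.0, 0.002, 0.001], [0.002, -1.0, 0.0], [0.001, -0.0, -1.0]]
force: [0.1, 0.3, 1.0]
opening: 0.997
grasp_force: 0.0
```

```bash
python3 -c "
from h import *
go((.549,.286,.041,0))"
```

```text
t 19.3 pos [0.55   0.2862 0.1492] op 1.0 gf 0.0 F [0.1 0.3 1. ]
(0.549, 0.286, 0.041) [-0.003  0.001  0.361] [-0.    -0.001  0.002]
```

step_arm(steps=[[-0.003,0,0.1,0,0,0,-1],[-0.003,0,0.2,0,0,0,-1],[-0.003,0,0.28,0,0,0,-1],[-0.003,0,0.33,0,0,0,-1],[-0.003,0,0.35,0,0,0,-1],[-0.003,0,0.358,0,0,0,-1],[-0.003,0,0.36,0,0,0,-1],[-0.003,0,0.36,0,0,0,-1]])

```text
time_s: 19.97
position: [0.5498, 0.2865, 0.0422]
tcp_rot: [[1.0, 0.002, 0.003], [0.002, -1.0, 0.001], [0.003, -0.001, -1.0]]
force: [-0.0, 0.1, 0.7]
opening: 1.003
grasp_force: 0.0
```

step_arm(steps=[[0,0,0,0,0,0,0],[0,0,0,0,0,0,0],[0,0,0,0,0,0,0.5],[0,0,0,0,0,0,1],[0,0,0,0,0,0,1],[0,0,0,0,0,0,1],[0,0,0,0,0,0,1],[0,0,0,0,0,0,1]])

```text
time_s: 20.63
position: [0.5486, 0.2867, 0.0408]
tcp_rot: [[1.0, 0.001, 0.0], [0.001, -1.0, 0.001], [0.0, -0.001, -1.0]]
force: [-0.2, 3.5, -0.1]
opening: 0.481
grasp_force: 1.3
```

```bash
python3 -c "
from h import *
go((.549,.286,.22,0))"
```

```text
t 20.6 pos [0.5486 0.2867 0.0408] op 0.48 gf 1.3 F [-0.2  3.5 -0.1]
(0.549, 0.286, 0.22) [ 0.001  0.002 -0.597] [-0.001 -0.     0.001]
```

step_arm(steps=[[0,0,0,0,0,0,1],[0,0,0,0,0,0,1],[0,0,0,0,0,0,1],[0,0,0,0,0,0,1]])

```text
time_s: 20.97
position: [0.5487, 0.2865, 0.0409]
tcp_rot: [[1.0, 0.001, 0.0], [0.001, -1.0, 0.0], [0.0, -0.0, -1.0]]
force: [-0.3, 2.4, -0.4]
opening: 0.463
grasp_force: 30.0
```

step_arm(steps=[[0,0,-0.04,0,0,0,1],[0,0,-0.1,0,0,0,1],[0,0,-0.2,0,0,0,1],[0,0,-0.3,0,0,0,1],[0,0,-0.4,0,0,0,1],[0,0,-0.5,0,0,0,1],[0,0,-0.58,0,0,0,1],[0,0,-0.6,0,0,0,1]])

```text
time_s: 21.63
position: [0.5504, 0.2861, 0.2255]
tcp_rot: [[1.0, 0.001, 0.007], [0.001, -1.0, 0.001], [0.007, -0.001, -1.0]]
force: [-0.1, 0.2, -4.7]
opening: 0.454
grasp_force: 30.0
```

```bash
python3 -c "
from h import *
go((.55,-.0088,.22,0),(.552,-.3045,.22,0))"
```

```text
t 21.6 pos [0.5504 0.2861 0.2255] op 0.45 gf 30.0 F [-0.1  0.2 -4.7]
(0.55, -0.0088, 0.22) [-0.003  0.983  0.017] [-0.001 -0.009  0.002]
(0.552, -0.3045, 0.22) [0.002 1.969 0.016] [-0.001 -0.009  0.002]
```

step_arm(steps=[[0,0.06,0,0,0,0,1],[0,0.17,0,0,0,0,1],[0,0.28,0,0,0,0,1],[0,0.4,0,0,0,0,1],[0,0.52,0,0,0,0,1],[0,0.64,0,0,0,0,1],[0,0.76,0,0,0,0,1],[0,0.88,0,0,0,0,1]])

```text
time_s: 22.3
position: [0.5471, 0.0203, 0.2194]
tcp_rot: [[1.0, 0.002, -0.004], [0.002, -1.0, -0.0], [-0.004, 0.0, -1.0]]
force: [1.2, -0.7, -4.6]
opening: 0.457
grasp_force: 30.0
```

step_arm(steps=[[0,0.12,0,0,0,0,1],[0,0.24,0,0,0,0,1],[0,0.36,0,0,0,0,1],[0,0.48,0,0,0,0,1],[0,0.6,0,0,0,0,1],[0,0.7,0,0,0,0,1],[0,0.78,0,0,0,0,1],[0,0.82,0,0,0,0,1]])

```text
time_s: 22.97
position: [0.548, -0.2273, 0.2193]
tcp_rot: [[1.0, -0.002, -0.003], [-0.002, -1.0, -0.001], [-0.003, 0.001, -1.0]]
force: [0.3, 0.2, -4.5]
opening: 0.46
grasp_force: 30.0
```

```bash
python3 -c "
from h import *
c=load('scene0');im=c['image'];V=cv2.cvtColor(im,cv2.COLOR_RGB2HSV)[:,:,2]
m=np.zeros_like(V);m[240:295,110:175]=(V[240:295,110:175]<50);cs,_=cv2.findContours(m,0,1);q=max(cs,key=cv2.contourArea)
w=np.array([ray(c,*p[0],.01)[:2] for p in q]).astype(np.float32);print('pad from scene',cv2.minEnclosingCircle(w))
go((.552,-.3045,.1,0))"
```

```text
pad from scene ((0.5575006604194641, -0.3091776669025421), 0.05631653219461441)
t 23.0 pos [ 0.548  -0.2273  0.2193] op 0.46 gf 30.0 F [ 0.3  0.2 -4.5]
(0.552, -0.3045, 0.1) [0.015 0.257 0.398] [ 0.001  0.003 -0.002]
```

step_arm(steps=[[0.01,0.1,0.03,0,0,0,1],[0.02,0.18,0.1,0,0,0,1],[0.02,0.24,0.18,0,0,0,1],[0.02,0.26,0.26,0,0,0,1],[0.02,0.262,0.33,0,0,0,1],[0.02,0.262,0.36,0,0,0,1],[0.02,0.262,0.37,0,0,0,1],[0.02,0.262,0.37,0,0,0,1]])

```text
time_s: 23.63
position: [0.5548, -0.3012, 0.1087]
tcp_rot: [[1.0, 0.002, -0.002], [0.002, -1.0, 0.002], [-0.002, -0.002, -1.0]]
force: [0.1, 0.0, -5.0]
opening: 0.457
grasp_force: 30.0
```

```bash
python3 -c "
from h import *
go((.554,-.306,.0435,0))"
```

```text
t 23.6 pos [ 0.5548 -0.3012  0.1087] op 0.46 gf 30.0 F [ 0.1  0.  -5. ]
(0.554, -0.306, 0.0435) [-0.002  0.016  0.217] [-0.003  0.003  0.003]
```

step_arm(steps=[[0,0.015,0.06,0,0,0,1],[0,0.015,0.12,0,0,0,1],[0,0.015,0.17,0,0,0,1],[0,0.015,0.195,0,0,0,1],[0,0.015,0.207,0,0,0,1],[0,0.015,0.212,0,0,0,1],[0,0.015,0.214,0,0,0,1],[0,0.015,0.214,0,0,0,1]])

```text
time_s: 24.3
position: [0.5563, -0.3073, 0.0468]
tcp_rot: [[1.0, 0.002, 0.002], [0.002, -1.0, -0.001], [0.002, 0.001, -1.0]]
force: [0.8, -0.2, -5.9]
opening: 0.457
grasp_force: 30.0
```

```bash
python3 -c "
from h import *
go((.554,-.306,.0432,0))"
```

```text
t 24.3 pos [ 0.5563 -0.3073  0.0468] op 0.46 gf 30.0 F [ 0.8 -0.2 -5.9]
(0.554, -0.306, 0.0432) [-0.008 -0.004  0.012] [ 0.002 -0.002  0.002]
```

step_arm(steps=[[-0.005,-0.003,0.004,0,0,0,1],[-0.005,-0.003,0.008,0,0,0,1],[-0.005,-0.003,0.009,0,0,0,1],[-0.005,-0.003,0.009,0,0,0,1]])

```text
time_s: 24.63
position: [0.5539, -0.3061, 0.0431]
tcp_rot: [[1.0, 0.001, 0.0], [0.001, -1.0, -0.0], [0.0, 0.0, -1.0]]
force: [-0.7, 0.1, -3.9]
opening: 0.456
grasp_force: 30.0
```

```bash
python3 -c "
from h import *
go((.554,-.306,.0429,0))"
```

```text
t 24.6 pos [ 0.5539 -0.3061  0.0431] op 0.46 gf 30.0 F [-0.7  0.1 -3.9]
(0.554, -0.306, 0.0429) [ 0.    -0.     0.001] [ 0.    -0.     0.002]
```

Contact is starting, so I release, wait, and rise.

step_arm(steps=[[0,0,0.001,0,0,0,1],[0,0,0.001,0,0,0,0],[0,0,0.001,0,0,0,-0.5],[0,0,0.001,0,0,0,-0.5],[0,0,0.001,0,0,0,-0.5],[0,0,0.001,0,0,0,-0.5],[0,0,0.001,0,0,0,-0.5],[0,0,0.001,0,0,0,-0.5]])

```text
time_s: 25.3
position: [0.554, -0.3061, 0.0428]
tcp_rot: [[1.0, 0.001, 0.0], [0.001, -1.0, -0.0], [0.0, 0.0, -1.0]]
force: [1.3, 0.1, 0.3]
opening: 0.741
grasp_force: 0.0
```

step_arm(steps=[[0,0,-0.06,0,0,0,-0.5],[0,0,-0.15,0,0,0,-0.5],[0,0,-0.27,0,0,0,-0.5],[0,0,-0.4,0,0,0,-0.5],[0,-0.06,-0.5,0,0,-0.1,-0.5],[0,-0.16,-0.6,0,0,-0.25,-0.5],[0,-0.26,-0.64,0,0,-0.4,-0.5],[0,-0.36,-0.64,0,0,-0.55,-0.5]])

```text
time_s: 25.97
position: [0.5558, -0.1983, 0.239]
tcp_rot: [[0.906, 0.424, 0.008], [0.424, -0.906, -0.004], [0.005, 0.007, -1.0]]
force: [-0.2, 0.4, -0.1]
opening: 0.753
grasp_force: 0.0
```

```bash
python3 -c "
from h import *
from rig import capture
go((.5954,-.0751,.23,90))
for n in('scene','top'):
  c=capture(n);np.savez(n+'4.npz',**c)
c=load('top4');a=c['image'][140:240,220:440,::-1]
c=load('scene4');b=c['image'][110:310,100:350,::-1]
cv2.imwrite('pics/a4.png',np.hstack([cv2.resize(b,(375,300)),cv2.resize(a[:,100:],(360,300))]))"
```

```text
t 26.0 pos [ 0.5558 -0.1983  0.239 ] op 0.75 gf 0.0 F [-0.2  0.4 -0.1]
(0.5954, -0.0751, 0.23) [ 0.294 -0.316  0.029] [ 1.200e-02 -1.000e-03 -1.442e+00]
```

View pics/a4.png

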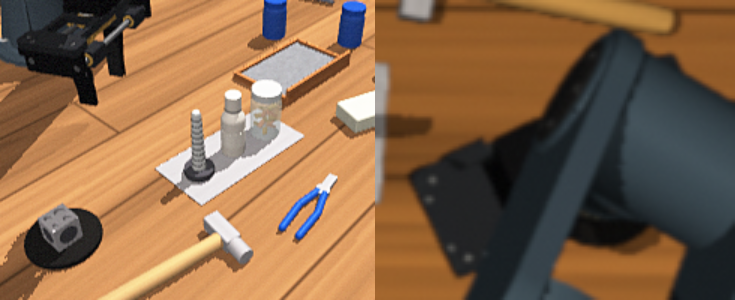

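The block stands cups up in the middle of the pad (64,232), and the three stand on the sheet at (198,150), (232,125) and (266,110). Now I return the jar first.

step_arm(steps=[[0.06,-0.06,0,0,0,-0.15,-1],[0.12,-0.12,0,0,0,-0.3,-1],[0.18,-0.2,0,0,0,-0.45,-1],[0.24,-0.27,0,0,0,-0.6,-1],[0.3,-0.34,0,0,0,-0.75,-1],[0.36,-0.41,0,0,0,-0.9,-1],[0.41,-0.48,0,0,0,-1,-1],[0.46,-0.55,0,0,0,-1,-1]])

```text
time_s: 26.73
position: [0.6101, 0.0103, 0.2341]
tcp_rot: [[0.344, 0.939, -0.001], [0.939, -0.344, -0.0], [-0.0, -0.0, -1.0]]
force: [0.4, -0.9, -0.7]
opening: 0.995
grasp_force: 0.0
```

```bash
python3 -c "
from h import *
go((.6063,.0839,.22,89.8))"
```

```text
t 26.7 pos [0.6101 0.0103 0.2341] op 1.0 gf 0.0 F [ 0.4 -0.9 -0.7]
(0.6063, 0.0839, 0.22) [ 0.226 -0.096  0.047] [-0.001  0.001 -0.442]
```

step_arm(steps=[[0.08,-0.03,0,0,0,-0.15,-1],[0.15,-0.06,0.02,0,0,-0.3,-1],[0.2,-0.09,0.05,0,0,-0.44,-1],[0.22,-0.095,0.05,0,0,-0.44,-1],[0.22,-0.095,0.05,0,0,-0.44,-1],[0.22,-0.095,0.05,0,0,-0.44,-1],[0.22,-0.095,0.05,0,0,-0.44,-1],[0.22,-0.095,0.05,0,0,-0.44,-1]])

```text
time_s: 27.4
position: [0.6065, 0.08, 0.2201]
tcp_rot: [[0.009, 1.0, 0.001], [1.0, -0.009, -0.0], [-0.0, 0.001, -1.0]]
force: [-0.3, 0.4, -0.6]
opening: 1.0
grasp_force: 0.0
```

```bash
python3 -c "
from h import *
go((.6063,.0839,.1041,89.8))"
```

```text
t 27.4 pos [0.6065 0.08   0.2201] op 1.0 gf 0.0 F [-0.3  0.4 -0.6]
(0.6063, 0.0839, 0.1041) [ 0.013 -0.001  0.387] [ 0.001  0.001 -0.007]
```

step_arm(steps=[[0.01,0,0.1,0,0,0,-1],[0.01,0,0.2,0,0,0,-1],[0.01,0,0.28,0,0,0,-1],[0.01,0,0.34,0,0,0,-1],[0.01,0,0.375,0,0,0,-1],[0.01,0,0.385,0,0,0,-1],[0.01,0,0.387,0,0,0,-1],[0.01,0,0.387,0,0,0,-1]])

```text
time_s: 28.07
position: [0.6068, 0.084, 0.1045]
tcp_rot: [[0.007, 1.0, 0.002], [1.0, -0.007, -0.0], [-0.0, 0.002, -1.0]]
force: [-1.1, 0.4, 0.2]
opening: 1.002
grasp_force: 0.0
```

step_arm(steps=[[0,0,0,0,0,0,-1],[0,0,0,0,0,0,1],[0,0,0,0,0,0,1],[0,0,0,0,0,0,1],[0,0,0,0,0,0,1],[0,0,0,0,0,0,1],[0,0,0,0,0,0,1],[0,0,0,0,0,0,1]])

```text
time_s: 28.73
position: [0.6058, 0.0845, 0.1036]
tcp_rot: [[0.006, 1.0, -0.0], [1.0, -0.006, 0.0], [0.0, -0.0, -1.0]]
force: [0.2, 0.4, 1.5]
opening: 0.613
grasp_force: 30.0
```

```bash
python3 -c "
from h import *
go((.5442,.3497,.18,90))"
```

```text
t 28.7 pos [0.6058 0.0845 0.1036] op 0.61 gf 30.0 F [0.2 0.4 1.5]
(0.5442, 0.3497, 0.18) [ 0.883 -0.211 -0.255] [-0.    -0.    -0.008]
```

step_arm(steps=[[0,0,-0.04,0,0,0,1],[0,0,-0.1,0,0,0,1],[0,0,-0.17,0,0,0,1],[0,0,-0.24,0,0,0,1],[0.03,0,-0.27,0,0,0,1],[0.12,-0.03,-0.27,0,0,0,1],[0.22,-0.05,-0.27,0,0,0,1],[0.32,-0.08,-0.27,0,0,0,1]])

```text
time_s: 29.4
position: [0.5822, 0.1817, 0.1847]
tcp_rot: [[0.008, 1.0, 0.0], [1.0, -0.008, 0.001], [0.001, 0.0, -1.0]]
force: [0.2, -0.0, -2.4]
opening: 0.614
grasp_force: 30.0
```

step_arm(steps=[[0.1,-0.023,0,0,0,0,1],[0.2,-0.046,0,0,0,0,1],[0.3,-0.07,0,0,0,0,1],[0.4,-0.095,0,0,0,0,1],[0.5,-0.12,0,0,0,0,1],[0.55,-0.13,0,0,0,0,1],[0.563,-0.131,0,0,0,0,1],[0.563,-0.131,0,0,0,0,1]])

```text
time_s: 30.07
position: [0.5435, 0.3507, 0.1842]
tcp_rot: [[0.004, 1.0, -0.0], [1.0, -0.004, -0.001], [-0.001, -0.0, -1.0]]
force: [-0.7, -0.4, -2.9]
opening: 0.61
grasp_force: 30.0
```

```bash
python3 -c "
from h import *
go((.5442,.3497,.1095,90))"
```

```text
t 30.1 pos [0.5435 0.3507 0.1842] op 0.61 gf 30.0 F [-0.7 -0.4 -2.9]
(0.5442, 0.3497, 0.1095) [-0.003  0.002  0.249] [-0.001  0.001 -0.005]
```

step_arm(steps=[[0,0,0.08,0,0,0,1],[0,0,0.15,0,0,0,1],[0,0,0.2,0,0,0,1],[0,0,0.23,0,0,0,1],[0,0,0.242,0,0,0,1],[0,0,0.248,0,0,0,1],[0,0,0.249,0,0,0,1],[0,0,0.249,0,0,0,1]])

```text
time_s: 30.73
position: [0.5451, 0.3496, 0.1108]
tcp_rot: [[0.007, 1.0, 0.002], [1.0, -0.007, 0.001], [0.001, 0.002, -1.0]]
force: [-0.5, -0.6, -2.8]
opening: 0.608
grasp_force: 30.0
```

```bash
python3 -c "
from h import *
go((.5442,.3500,.1088,90))"
```

```text
t 30.7 pos [0.5451 0.3496 0.1108] op 0.61 gf 30.0 F [-0.5 -0.6 -2.8]
(0.5442, 0.35, 0.1088) [ 0.001 -0.003  0.007] [ 0.002 -0.001 -0.009]
```

Lower the last bit, release, rise and go to the bottle at (0.601, 0.004).

step_arm(steps=[[0,0,0.004,0,0,0,1],[0,0,0.005,0,0,0,1],[0,0,0.005,0,0,0,-1],[0,0,0.005,0,0,0,-1],[0,0,0.005,0,0,0,-1],[0,0,0.005,0,0,0,-1],[0,0,0.005,0,0,0,-1],[0,0,0.005,0,0,0,-1]])

```text
time_s: 31.4
position: [0.5444, 0.3498, 0.1086]
tcp_rot: [[0.006, 1.0, 0.0], [1.0, -0.006, 0.0], [0.0, 0.0, -1.0]]
force: [0.1, 0.3, -0.7]
opening: 0.954
grasp_force: 0.0
```

step_arm(steps=[[0,0,-0.1,0,0,0,-1],[0,0,-0.23,0,0,0,-1],[0,0,-0.36,0,0,0,-1],[-0.08,0.01,-0.43,0,0,0,-0.3],[-0.2,0.03,-0.44,0,0,0,-0.3],[-0.33,0.06,-0.44,0,0,0,-0.3],[-0.46,0.08,-0.44,0,0,0,-0.3],[-0.59,0.1,-0.44,0,0,0,-0.3]])

```text
time_s: 32.07
position: [0.5732, 0.1712, 0.2409]
tcp_rot: [[0.005, 1.0, 0.001], [1.0, -0.005, 0.0], [0.0, 0.001, -1.0]]
force: [0.0, 0.1, 0.2]
opening: 0.713
grasp_force: 0.0
```

```bash
python3 -c "
from h import *
go((.6008,.0038,.235,89.8))"
```

```text
t 32.1 pos [0.5732 0.1712 0.2409] op 0.71 gf 0.0 F [0.  0.1 0.2]
(0.6008, 0.0038, 0.235) [-0.557  0.095  0.02 ] [ 0.002 -0.    -0.002]
```

step_arm(steps=[[-0.13,0.02,0,0,0,0,-0.3],[-0.25,0.045,0.01,0,0,0,-0.3],[-0.37,0.065,0.02,0,0,0,-0.3],[-0.47,0.08,0.02,0,0,0,-0.3],[-0.54,0.092,0.02,0,0,0,-0.3],[-0.555,0.094,0.02,0,0,0,-0.3],[-0.555,0.094,0.02,0,0,0,-0.3],[-0.555,0.094,0.02,0,0,0,-0.3]])

```text
time_s: 32.73
position: [0.5999, 0.0064, 0.2343]
tcp_rot: [[0.007, 1.0, -0.001], [1.0, -0.007, 0.001], [0.001, -0.001, -1.0]]
force: [0.2, 0.2, 0.4]
opening: 0.646
grasp_force: 0.0
```

```bash
python3 -c "
from h import *
go((.6008,.0038,.1210,89.8))"
```

```text
t 32.7 pos [0.5999 0.0064 0.2343] op 0.65 gf 0.0 F [0.2 0.2 0.4]
(0.6008, 0.0038, 0.121) [-0.009  0.003  0.378] [-0.001 -0.001 -0.004]
```

step_arm(steps=[[-0.008,0.002,0.1,0,0,0,-0.3],[-0.008,0.002,0.2,0,0,0,-0.3],[-0.008,0.002,0.28,0,0,0,-0.3],[-0.008,0.002,0.34,0,0,0,-0.3],[-0.008,0.002,0.367,0,0,0,-0.3],[-0.008,0.002,0.376,0,0,0,-0.3],[-0.008,0.002,0.378,0,0,0,-0.3],[-0.008,0.002,0.378,0,0,0,-0.3]])

```text
time_s: 33.4
position: [0.6016, 0.0041, 0.1219]
tcp_rot: [[0.006, 1.0, 0.002], [1.0, -0.006, -0.0], [-0.0, 0.002, -1.0]]
force: [-0.5, 0.6, -0.4]
opening: 0.648
grasp_force: 0.0
```

step_arm(steps=[[0,0,0,0,0,0,-0.3],[0,0,0,0,0,0,1],[0,0,0,0,0,0,1],[0,0,0,0,0,0,1],[0,0,0,0,0,0,1],[0,0,0,0,0,0,1],[0,0,0,0,0,0,1],[0,0,0,0,0,0,1]])

```text
time_s: 34.07
position: [0.6007, 0.0034, 0.121]
tcp_rot: [[0.006, 1.0, -0.0], [1.0, -0.006, -0.0], [-0.0, -0.0, -1.0]]
force: [-0.4, -0.4, 1.4]
opening: 0.309
grasp_force: 30.0
```

```bash
python3 -c "
from h import *
go((.4938,.2932,.2,89.8))"
```

```text
t 34.1 pos [0.6007 0.0034 0.121 ] op 0.31 gf 30.0 F [-0.4 -0.4  1.4]
(0.4938, 0.2932, 0.2) [ 0.964 -0.363 -0.263] [-0.     0.    -0.004]
```

step_arm(steps=[[0,0,-0.04,0,0,0,1],[0,0,-0.1,0,0,0,1],[0,0,-0.17,0,0,0,1],[0,0,-0.24,0,0,0,1],[0.06,-0.03,-0.26,0,0,0,1],[0.16,-0.08,-0.26,0,0,0,1],[0.26,-0.13,-0.26,0,0,0,1],[0.36,-0.18,-0.26,0,0,0,1]])

```text
time_s: 34.73
position: [0.547, 0.1125, 0.1999]
tcp_rot: [[0.008, 1.0, 0.001], [1.0, -0.008, 0.0], [0.0, 0.001, -1.0]]
force: [0.0, -0.1, -1.5]
opening: 0.314
grasp_force: 30.0
```

step_arm(steps=[[0.1,-0.04,0,0,0,0,1],[0.2,-0.08,0,0,0,0,1],[0.3,-0.11,0,0,0,0,1],[0.4,-0.14,0,0,0,0,1],[0.5,-0.17,0,0,0,0,1],[0.58,-0.18,0,0,0,0,1],[0.604,-0.182,0,0,0,0,1],[0.604,-0.182,0,0,0,0,1]])

```text
time_s: 35.4
position: [0.4937, 0.2952, 0.1995]
tcp_rot: [[0.003, 1.0, 0.001], [1.0, -0.003, 0.0], [0.0, 0.001, -1.0]]
force: [0.6, -0.2, -0.9]
opening: 0.314
grasp_force: 30.0
```

```bash
python3 -c "
from h import *
go((.4938,.2932,.1267,89.8))"
```

```text
t 35.4 pos [0.4937 0.2952 0.1995] op 0.31 gf 30.0 F [ 0.6 -0.2 -0.9]
(0.4938, 0.2932, 0.1267) [-0.007 -0.     0.243] [ 0.001 -0.001  0.   ]
```

step_arm(steps=[[-0.004,0,0.08,0,0,0,1],[-0.004,0,0.15,0,0,0,1],[-0.004,0,0.2,0,0,0,1],[-0.004,0,0.225,0,0,0,1],[-0.004,0,0.236,0,0,0,1],[-0.004,0,0.24,0,0,0,1],[-0.004,0,0.241,0,0,0,1],[-0.004,0,0.241,0,0,0,1]])

```text
time_s: 36.07
position: [0.4949, 0.2921, 0.1276]
tcp_rot: [[0.007, 1.0, 0.002], [1.0, -0.007, 0.001], [0.001, 0.002, -1.0]]
force: [-0.4, 0.5, -1.3]
opening: 0.314
grasp_force: 30.0
```

```bash
python3 -c "
from h import *
go((.4938,.2932,.1263,89.8))"
```

```text
t 36.1 pos [0.4949 0.2921 0.1276] op 0.31 gf 30.0 F [-0.4  0.5 -1.3]
(0.4938, 0.2932, 0.1263) [ 0.004 -0.004  0.004] [ 0.002 -0.001 -0.004]
```

Release, rise, then go toward the ring stick at (0.5954, -0.0751).

step_arm(steps=[[0.003,0,0.002,0,0,0,1],[0.003,0,0.003,0,0,0,1],[0.003,0,0.003,0,0,0,0],[0.003,0,0.003,0,0,0,-0.3],[0.003,0,0.003,0,0,0,-0.3],[0.003,0,0.003,0,0,0,-0.3],[0.003,0,0.003,0,0,0,-0.3],[0.003,0,0.003,0,0,0,-0.3]])

```text
time_s: 36.73
position: [0.4941, 0.2931, 0.1258]
tcp_rot: [[0.006, 1.0, 0.0], [1.0, -0.006, 0.0], [0.0, 0.0, -1.0]]
force: [0.6, -0.3, 0.7]
opening: 0.623
grasp_force: 0.0
```

step_arm(steps=[[0,0,-0.1,0,0,0,-0.3],[0,0,-0.23,0,0,0,-0.3],[0,0,-0.34,0,0,0,-0.3],[-0.08,0.03,-0.36,0,0,0,-0.3],[-0.2,0.07,-0.36,0,0,0,-0.3],[-0.33,0.1,-0.36,0,0,0,-0.3],[-0.46,0.14,-0.36,0,0,0,-0.3],[-0.59,0.18,-0.36,0,0,0,-0.3]])

```text
time_s: 37.4
position: [0.5469, 0.1143, 0.234]
tcp_rot: [[0.005, 1.0, 0.0], [1.0, -0.005, 0.0], [0.0, 0.0, -1.0]]
force: [0.6, 0.0, -0.6]
opening: 0.653
grasp_force: 0.0
```

```bash
python3 -c "
from h import *
go((.5954,-.0751,.23,89.8))"
```

```text
t 37.4 pos [0.5469 0.1143 0.234 ] op 0.65 gf 0.0 F [ 0.6  0.  -0.6]
(0.5954, -0.0751, 0.23) [-0.63   0.165  0.013] [ 0.    -0.    -0.002]
```

step_arm(steps=[[-0.13,0.035,0,0,0,0,-0.3],[-0.26,0.07,0,0,0,0,-0.3],[-0.39,0.1,0,0,0,0,-0.3],[-0.51,0.13,0,0,0,0,-0.3],[-0.6,0.155,0,0,0,0,-0.3],[-0.63,0.164,0,0,0,0,-0.3],[-0.63,0.164,0,0,0,0,-0.3],[-0.63,0.164,0,0,0,0,-0.3]])

```text
time_s: 38.07
position: [0.5943, -0.0731, 0.2334]
tcp_rot: [[0.007, 1.0, -0.001], [1.0, -0.007, 0.001], [0.001, -0.001, -1.0]]
force: [0.5, 0.1, 1.3]
opening: 0.652
grasp_force: 0.0
```

```bash
python3 -c "
from h import *
go((.5954,-.0751,.1010,89.8))"
```

```text
t 38.1 pos [ 0.5943 -0.0731  0.2334] op 0.65 gf 0.0 F [0.5 0.1 1.3]
(0.5954, -0.0751, 0.101) [-0.007  0.004  0.441] [-0.002 -0.002 -0.005]
```

step_arm(steps=[[-0.004,0.002,0.12,0,0,0,-0.3],[-0.004,0.002,0.23,0,0,0,-0.3],[-0.004,0.002,0.33,0,0,0,-0.3],[-0.004,0.002,0.4,0,0,0,-0.3],[-0.004,0.002,0.43,0,0,0,-0.3],[-0.004,0.002,0.44,0,0,0,-0.3],[-0.004,0.002,0.441,0,0,0,-0.3],[-0.004,0.002,0.441,0,0,0,-0.3]])

```text
time_s: 38.73
position: [0.5964, -0.0742, 0.1027]
tcp_rot: [[0.005, 1.0, 0.002], [1.0, -0.005, -0.001], [-0.001, 0.002, -1.0]]
force: [-0.5, 0.7, 0.5]
opening: 0.653
grasp_force: 0.0
```

step_arm(steps=[[0,0,0,0,0,0,0],[0,0,0,0,0,0,1],[0,0,0,0,0,0,1],[0,0,0,0,0,0,1],[0,0,0,0,0,0,1],[0,0,0,0,0,0,1],[0,0,0,0,0,0,1],[0,0,0,0,0,0,1]])

```text
time_s: 39.4
position: [0.596, -0.0749, 0.1015]
tcp_rot: [[0.007, 1.0, 0.001], [1.0, -0.007, -0.0], [-0.0, 0.001, -1.0]]
force: [0.4, 0.6, -0.2]
opening: 0.202
grasp_force: 30.0
```

step_arm(steps=[[0,0,0,0,0,0,1],[0,0,0,0,0,0,1],[0,0,0,0,0,0,1]])

```text
time_s: 39.65
position: [0.5959, -0.0749, 0.1015]
tcp_rot: [[0.007, 1.0, 0.001], [1.0, -0.007, -0.0], [-0.0, 0.001, -1.0]]
force: [2.6, 0.2, 0.2]
opening: 0.202
grasp_force: 30.0
```

```bash
python3 -c "
from h import *
go((.5437,.2311,.18,89.8))"
```

```text
t 39.6 pos [ 0.5959 -0.0749  0.1015] op 0.2 gf 30.0 F [2.6 0.2 0.2]
(0.5437, 0.2311, 0.18) [ 1.019 -0.18  -0.262] [ 0.001  0.    -0.004]
```

step_arm(steps=[[0,0,-0.04,0,0,0,1],[0,0,-0.1,0,0,0,1],[0,0,-0.17,0,0,0,1],[0,0,-0.24,0,0,0,1],[0.06,-0.01,-0.26,0,0,0,1],[0.17,-0.03,-0.26,0,0,0,1],[0.28,-0.05,-0.26,0,0,0,1],[0.39,-0.07,-0.26,0,0,0,1]])

```text
time_s: 40.32
position: [0.5738, 0.0432, 0.1798]
tcp_rot: [[0.008, 1.0, -0.002], [1.0, -0.008, 0.0], [0.0, -0.002, -1.0]]
force: [0.7, 0.1, -3.3]
opening: 0.206
grasp_force: 29.9
```

step_arm(steps=[[0.1,-0.02,0,0,0,0,1],[0.2,-0.04,0,0,0,0,1],[0.3,-0.06,0,0,0,0,1],[0.4,-0.08,0,0,0,0,1],[0.5,-0.095,0,0,0,0,1],[0.59,-0.105,0,0,0,0,1],[0.628,-0.11,0,0,0,0,1],[0.628,-0.11,0,0,0,0,1]])

```text
time_s: 40.98
position: [0.542, 0.2333, 0.1795]
tcp_rot: [[0.003, 1.0, -0.002], [1.0, -0.003, 0.0], [0.0, -0.002, -1.0]]
force: [-0.1, -1.1, -3.1]
opening: 0.204
grasp_force: 29.9
```

```bash
python3 -c "
from h import *
go((.5437,.2311,.107,89.8))"
```

```text
t 41.0 pos [0.542  0.2333 0.1795] op 0.2 gf 29.9 F [-0.1 -1.1 -3.1]
(0.5437, 0.2311, 0.107) [-0.007  0.006  0.242] [-0.002 -0.     0.001]
```

step_arm(steps=[[-0.004,0.003,0.08,0,0,0,1],[-0.004,0.003,0.15,0,0,0,1],[-0.004,0.003,0.2,0,0,0,1],[-0.004,0.003,0.225,0,0,0,1],[-0.004,0.003,0.235,0,0,0,1],[-0.004,0.003,0.24,0,0,0,1],[-0.004,0.003,0.24,0,0,0,1],[-0.004,0.003,0.24,0,0,0,1]])

```text
time_s: 41.65
position: [0.5452, 0.2295, 0.1084]
tcp_rot: [[0.007, 1.0, 0.002], [1.0, -0.007, 0.0], [0.0, 0.002, -1.0]]
force: [-0.0, -0.2, -3.9]
opening: 0.207
grasp_force: 29.9
```

```bash
python3 -c "
from h import *
go((.5437,.2311,.1065,89.8))"
```

```text
t 41.6 pos [0.5452 0.2295 0.1084] op 0.21 gf 29.9 F [-0.  -0.2 -3.9]
(0.5437, 0.2311, 0.1065) [ 0.005 -0.005  0.006] [ 0.002 -0.    -0.004]
```

Release, rise, and clear the view.

step_arm(steps=[[0.004,0,0.004,0,0,0,1],[0.004,0,0.005,0,0,0,1],[0.004,0,0.005,0,0,0,0],[0.004,0,0.005,0,0,0,-0.3],[0.004,0,0.005,0,0,0,-0.3],[0.004,0,0.005,0,0,0,-0.3],[0.004,0,0.005,0,0,0,-0.3],[0.004,0,0.005,0,0,0,-0.3]])

```text
time_s: 42.32
position: [0.5445, 0.231, 0.1062]
tcp_rot: [[0.006, 1.0, 0.0], [1.0, -0.006, 0.0], [0.0, 0.0, -1.0]]
force: [0.1, -0.4, -0.2]
opening: 0.565
grasp_force: 0.0
```

step_arm(steps=[[0,0,-0.1,0,0,0,-0.3],[0,0,-0.23,0,0,0,-0.3],[0,0,-0.36,0,0,0,-0.3],[-0.1,-0.05,-0.45,0,0,0,-0.3],[-0.22,-0.1,-0.45,0,0,0,-0.3],[-0.34,-0.15,-0.45,0,0,0,-0.3],[-0.46,-0.2,-0.45,0,0,0,-0.3],[-0.58,-0.25,-0.45,0,0,0,-0.3]])

```text
time_s: 42.98
position: [0.4673, 0.0562, 0.2414]
tcp_rot: [[0.005, 1.0, 0.001], [1.0, -0.005, -0.0], [-0.0, 0.001, -1.0]]
force: [0.2, -0.3, -0.5]
opening: 0.651
grasp_force: 0.0
```

step_arm(steps=[[-0.12,0,0,0,0,0,-0.3],[-0.22,0,0,0,0,0,-0.3],[-0.3,0,0,0,0,0,-0.3],[-0.3,0,0,0,0,0,-0.3],[-0.3,0,0,0,0,0,-0.3],[-0.3,0,0,0,0,0,-0.3]])

```text
time_s: 43.48
position: [0.4673, -0.0321, 0.2409]
tcp_rot: [[0.007, 1.0, -0.001], [1.0, -0.007, 0.001], [0.001, -0.001, -1.0]]
force: [0.8, 0.3, 0.6]
opening: 0.653
grasp_force: 0.0
```

```bash
python3 -c "
from h import *
from rig import capture
go()
for n in('scene','top'):
  c=capture(n);np.savez(n+'5.npz',**c)
a=load('top5')['image'][:,:,::-1];b=load('scene5')['image'][100:310,100:380,::-1]
cv2.imwrite('pics/a5.png',np.hstack([cv2.resize(b,(400,300)),cv2.resize(a[150:270,90:250],(400,300))]))
x0,y0,x1,y1=112,175,216,250
for k in('top0','top5'):
  up=cv2.resize(load(k)['image'][y0:y1,x0:x1],None,fx=7.5,fy=7.5,interpolation=cv2.INTER_CUBIC);h=cv2.cvtColor(up,cv2.COLOR_RGB2HSV)
  for (x,y),r in(((133,190),110),((290,357),62),((496,190),35)):
    m=((h[:,:,2]>172)&(h[:,:,1]<60)).astype(np.uint8);kk=np.zeros_like(m);cv2.circle(kk,(x,y),r,1,-1);m&=kk
    cs,_=cv2.findContours(m,0,1)
    if cs: q=max(cs,key=cv2.contourArea);print(k,np.round(cv2.minEnclosingCircle(q)[0],1),cv2.contourArea(q))
"
```

```text
t 43.5 pos [ 0.4673 -0.0321  0.2409] op 0.65 gf 0.0 F [0.8 0.3 0.6]
top0 [129.7 190.4] 19966.0
top0 [288.7 356.3] 4882.5
top0 [495.1 189.1] 511.0
top5 [132.  185.2] 21014.0
top5 [288.4 351.2] 5481.0
top5 [494.8 185.3] 654.5
```

View pics/a5.png

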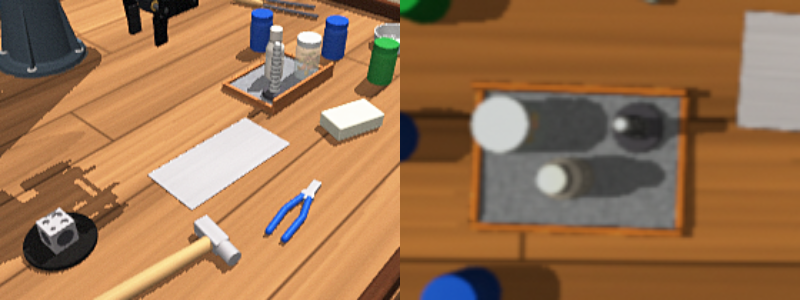

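All three are back in the tray, with tops at (500,123), (552,180) and (622,125), within about 2 mm of the start. The block stands cups up on the pad at (58,230). Handing in.

```bash
python3 -c "
from rig import *
print(hand_in())"
```

```text
the job is handed in; nothing more can be done
None
```

The job is handed in, though the judge returned no verdict: the doming block stands cups up near the middle of the pad, and the jar, bottle and ring stick are upright in the tray within about 2 mm of where they started.

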